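# Strip the bench shaper for regrinding

### The arm

A 6-joint arm with a two-finger parallel gripper is mounted at the origin on the work surface. World frame = base frame: x ahead of the robot, y to its left, z up, the work surface at z = 0. Lengths are in m, angles in rad, forces in N, time in s.
With the tool pointing down it reaches from about 0.325 to 0.9 m from the base axis. Payload 6.1 kg.
Tool frame: the origin (TCP) lies midway between the tips of the shut fingers; the grasp point (between the pads) lies 19 mm behind it; x points along the fingers, y is the direction in which the jaws open and shut, and the axes are right-handed (so a half turn about x gives the same grasp; the last joint's range is limited). The gripper opens to 85 mm and grips with 20 to 120 N. Pads are 22 mm wide; open, the fingers measure 114 mm over their backs; the gripper's body (76 mm by 85 mm) begins 54 mm behind the grasp point. The pads swing forward as they close: fully open they stand 13 mm farther back than shut.
Start: joints at [-1.304, 0.22, 1.526, -0, 1.395, -0.126], TCP at [0.239, -0.577, 0.231] pointing down, gripper open.
Joint ranges: [-2.98, 2.98], [-0.91, 2.08], [0.09, 2.57], [-1.24, 4.39], [0.2, 2.65], [-2.68, 2.68]. Speed limits (rad/s): [2.57, 2.57, 3.01, 3.14, 3.14, 3.14].

### API

Orientations are given as [roll, pitch, yaw] about the fixed x, y, z axes, in that order (R = Rz(yaw) Ry(pitch) Rx(roll)).
In Python, from plant import movep, move_l, set_joints, gripper_to, hold, inverse_kinematics, observe, get_image, get_calibration, Unreachable, job_done gives the robot as it stands. Calls block until the motion is done:
- movep(position, orientation): joint-space move of the TCP to a pose.
- move_l(position, feed=0.15, rotation=None, max_force=None): straight line of the TCP; rotation=None keeps the orientation; feed is the mean speed in m/s. With max_force (N) it stops when the force on the tool has changed by that much, and returns True; else False.
- set_joints(angles): joint-space move.
- gripper_to(opening, f_grip=None): finger opening in m; f_grip is the grip in N (None keeps the last); returns when the fingers have stopped.
- hold(seconds).
- inverse_kinematics(position, orientation): joint angles nearest the present ones, or None.
- observe(): the state.
- get_image(name): name is "scene" or "top"; returns (picture, depth): 480x640x3 uint8, red, green, blue; 480x640 float32, m along the optical axis (not along the pixel's ray), 0 where there is no reading.
- get_calibration(name): a dict with "intrinsics" (3x3 intrinsics, pixels), "world_from_camera" (4x4, takes a point from camera to world coordinates). Camera axes: x right, y down, z forward; pixel columns grow to the right and rows downward; lengths in m; the calibration is good to about 2 mm. A picture is of the moment at which its call begins. get_calibration takes no time and is no camera call.
A pose or a line that the arm cannot do raises Unreachable and nothing moves.
- job_done(): hands the job in, once; it reports no verdict.
The state is a dict: "time_s": time; "q": joint angles; "joint_velocities": joint speeds; "joint_torque": joint torques, N m; "eef_pos": TCP position; "tcp_rot": TCP orientation; "ft_force": force on the tool from outside, world axes, zero at the start; "torque": the same for the moment, N m; "opening": finger opening in m.
Only numpy, scipy, OpenCV 4.12 (cv2) and the standard library are available. Lean on these libraries where they do the work, as an engineer would, in place of code of your own. Each camera call takes 0.05 s, during which the arm holds its last target. There are 200 camera calls.

### The job

The bench shaper's cutters are due for regrinding. First throw the red isolator lever fully over to off, then pull every red-tabbed worn insert out of the sprung clip strip into the blue regrind tray, leaving the green-tabbed sharp one clipped where it is. When all the worn ones are in the tray, slide the steel collar fully down over the bare spindle and then the yellow guard sleeve down on top of it; leave the lever off, and do not disturb the glue, the jar or the offcut.

Things in the scene. Friction and masses are not known exactly. Their poses are not given: they have to be found in the camera images.
- strip: grey/aluminium clip strip, fixed, 46 (own x) by 310 mm (own y), top at 40 mm. Origin: centre of underside. 7 places along y, 40 mm apart from -120 to 120, some empty. In each, two sprung nubs catch the insert's foot: pulled straight up it resists with 7 to 12 N over the first 8 mm, then lets go; clear of the strip after 30 mm. A clipped insert's origin is 43 mm up, its tab 42 to 74 mm
- worn1: insert, red tab on steel shank, 62 mm tall, 45 g. Worn: pull it. May be absent. Origin at mid-height, own z from foot to tab. Tab 12 mm along x, 22 along y, z -1 to +31 mm. Shank 10 mm along x, up to 15 along y, ending at z -31 in a round foot (14 mm cylinder lying along x) that the nubs catch. Starts clipped upright, own axes along the strip's
- worn2: insert, red tab on steel shank, 62 mm tall, 45 g. Worn: pull it. May be absent. Origin at mid-height, own z from foot to tab. Tab 12 mm along x, 22 along y, z -1 to +31 mm. Shank 10 mm along x, up to 15 along y, ending at z -31 in a round foot (14 mm cylinder lying along x) that the nubs catch. Starts clipped upright, own axes along the strip's
- worn3: insert, red tab on steel shank, 62 mm tall, 45 g. Worn: pull it. May be absent. Origin at mid-height, own z from foot to tab. Tab 12 mm along x, 22 along y, z -1 to +31 mm. Shank 10 mm along x, up to 15 along y, ending at z -31 in a round foot (14 mm cylinder lying along x) that the nubs catch. Starts clipped upright, own axes along the strip's
- worn4: insert, red tab on steel shank, 62 mm tall, 45 g. Worn: pull it. May be absent. Origin at mid-height, own z from foot to tab. Tab 12 mm along x, 22 along y, z -1 to +31 mm. Shank 10 mm along x, up to 15 along y, ending at z -31 in a round foot (14 mm cylinder lying along x) that the nubs catch. Starts clipped upright, own axes along the strip's
- worn5: insert, red tab on steel shank, 62 mm tall, 45 g. Worn: pull it. May be absent. Origin at mid-height, own z from foot to tab. Tab 12 mm along x, 22 along y, z -1 to +31 mm. Shank 10 mm along x, up to 15 along y, ending at z -31 in a round foot (14 mm cylinder lying along x) that the nubs catch. Starts clipped upright, own axes along the strip's
- worn6: insert, red tab on steel shank, 62 mm tall, 45 g. Worn: pull it. May be absent. Origin at mid-height, own z from foot to tab. Tab 12 mm along x, 22 along y, z -1 to +31 mm. Shank 10 mm along x, up to 15 along y, ending at z -31 in a round foot (14 mm cylinder lying along x) that the nubs catch. Starts clipped upright, own axes along the strip's
- sharp1: insert, green tab on steel shank, 62 mm tall, 45 g. Sharp: stays clipped. Origin at mid-height, own z from foot to tab. Tab 12 mm along x, 22 along y, z -1 to +31 mm. Shank 10 mm along x, up to 15 along y, ending at z -31 in a round foot (14 mm cylinder lying along x) that the nubs catch. Starts clipped upright, own axes along the strip's
- tray: fixed blue open regrind tray, 140 mm (own x) by 250 mm (own y) outside, 35 mm high, walls and floor 5 mm. Origin at the centre of its underside
- isolator (a joint): isolator lever angle, rad: about 0 to 0.12 at the start (on, leaning to the isolator base's -x), 1.0 at its far stop (off, leaning to +x). It turns about the base's y axis, 22 mm above the base's underside, and leans (value - 0.5) rad from vertical. Light friction (about 1 N at the ball); stays where it is left
- isolator_base: fixed yellow isolator block, 70 mm (own x) by 50 mm by 25 mm high. Origin at the centre of its underside; the lever's pivot lies 22 mm above it
- isolator_tip (a point): centre of the red ball, 26 mm across, at the end of the isolator lever, 80 mm from the pivot
- spindle: fixed dark round flange, 90 mm across and 8 mm thick, with a bare upright steel spindle 20 mm in diameter on its centre, its slightly chamfered top 62 mm above the bench. Origin at the centre of the underside, on the spindle axis
- collar: loose bare-steel spacer collar: ring 46 mm outside, bore 23 mm, 26 mm high, 0.12 kg. Origin at its centre (half-way up the bore), z along the bore; either face may be down. Stands flat on the bench at the start. Seated on the flange, it reaches 34 mm above the bench
- sleeve: loose yellow plastic guard sleeve: ring 46 mm outside, bore 23 mm, 36 mm high, 60 g. Origin at its centre (half-way up the bore), z along the bore; either face may be down. Stands upright on the bench at the start. Seated on the collar, it reaches 70 mm, just past the spindle's top
- glue: bystander: white glue bottle, 52 mm across, 130 mm tall, origin under its centre
- jar: bystander: amber jar, 60 mm across, 70 mm tall, origin under its centre
- offcut: bystander: pale wooden offcut 50 x 140 x 22 mm lying flat, origin under its centre

How it is judged:
On the way, in this order (a step that is already met when the one before it is completed fails the run):
1. the isolator is off (value of joint isolator above 0.85 rad), for 0.2 s.
2. every worn insert present is in the tray (x of worn1 in the frame of tray between -0.063 and 0.063 m and y of worn1 in the frame of tray between -0.118 and 0.118 m and z of worn1 in the frame of tray between 0 and 0.05 m and x of worn2 in the frame of tray between -0.063 and 0.063 m and y of worn2 in the frame of tray between -0.118 and 0.118 m and z of worn2 in the frame of tray between 0 and 0.05 m and x of worn3 in the frame of tray between -0.063 and 0.063 m and y of worn3 in the frame of tray between -0.118 and 0.118 m and z of worn3 in the frame of tray between 0 and 0.05 m and x of worn4 in the frame of tray between -0.063 and 0.063 m and y of worn4 in the frame of tray between -0.118 and 0.118 m and z of worn4 in the frame of tray between 0 and 0.05 m and x of worn5 in the frame of tray between -0.063 and 0.063 m and y of worn5 in the frame of tray between -0.118 and 0.118 m and z of worn5 in the frame of tray between 0 and 0.05 m and x of worn6 in the frame of tray between -0.063 and 0.063 m and y of worn6 in the frame of tray between -0.118 and 0.118 m and z of worn6 in the frame of tray between 0 and 0.05 m), for 0.2 s.
3. the collar is fully down on the spindle, on the flange (horizontal distance between collar and spindle below 0.004 m and z of collar in the frame of spindle between 0.018 and 0.024 m and angle between the z axis of collar and the z axis of spindle, either way round below 0.06 rad), for 0.2 s.
At the end, for the whole second after the job is handed in: Isolator above 0.85 rad (off). Every red insert present has its centre inside the tray's walls and less than 50 mm above the tray's underside. The collar sits on the flange and the sleeve on the collar, both round the spindle: axis within 4 mm, height within 3 mm, tilt under 0.06 rad. All at rest (all of step 2 and all of step 3 and value of joint isolator above 0.85 rad and horizontal distance between sleeve and spindle below 0.004 m and z of sleeve in the frame of spindle between 0.049 and 0.055 m and angle between the z axis of sleeve and the z axis of spindle, either way round below 0.06 rad and linear speed of each of worn1, worn2, worn3, worn4, worn5, worn6, collar, sleeve below 0.02 m/s); the robot touches nothing.
It fails at once if a worn insert is pulled (more than 15 mm) while the isolator is not off (value of joint isolator below 0.8 rad and distance of any of worn1, worn2, worn3, worn4, worn5, worn6 from where it was at the start of the episode above 0.015 m).
It fails at once if a green insert is moved out of its clip (more than 12 mm) (distance of sharp1 from where it was at the start of the episode above 0.012 m).
It fails at once if the glue, jar or offcut is moved more than 30 mm (distance of any of glue, jar, offcut from where it was at the start of the episode above 0.03 m).
Of worn1, worn2, worn3, worn4, worn5, worn6 only 4 to 6 are there at a start; the rules pass over those that are not, and their reading is None.
At some moment in a run one of collar, sleeve may be knocked a few centimetres aside while the robot is not near it.
Once in a run the grip may slacken for a moment while it holds something.
It also fails if it takes over 208 s, if anything falls off the work surface, if the arm or the gripper's body presses on something with over 40 N, if the wrist force passes 120 N, or if a joint passes its speed limit or range.

## Working session

There is one attempt and no reset: what is moved stays moved. The work goes in short steps, each a Python script; the robot and the scene stay as the last script left them, time stands still between calls to the robot, and variables do not carry over. Pictures are saved under pics/ and viewed, about 12 in all and at most 16, crops included, and the job is handed in when it is done.

```bash
mkdir -p pics; ls
python3 - <<'E'
from plant import *
import cv2,numpy as np
for n in("scene","top"):
    im,d=get_image(n);c=get_calibration(n)
    cv2.imwrite(f"pics/{n}0.png",im[:,:,::-1]);np.savez(f"{n}0.npz",im=im,d=d)
    print(n,np.round(c["intrinsics"],1).tolist(),np.round(c["world_from_camera"],3).tolist(),(d>0).mean())
o=observe();print(o["time_s"],o["eef_pos"],o["tcp_rot"],o["ft_force"],o["opening"])
E
```

```text
pics
scene [[529.2, 0.0, 319.4], [0.0, 529.2, 242.1], [0.0, 0.0, 1.0]] [[0.365, 0.614, -0.699, 1.375], [0.931, -0.256, 0.261, -0.345], [-0.019, -0.746, -0.665, 0.813], [0.0, 0.0, 0.0, 1.0]] 0.9962044270833333
top [[584.3, 0.0, 317.3], [0.0, 584.3, 243.1], [0.0, 0.0, 1.0]] [[0.003, -0.974, 0.227, 0.269], [-1.0, -0.004, -0.004, -0.049], [0.005, -0.227, -0.974, 1.524], [0.0, 0.0, 0.0, 1.0]] 0.99603515625
0.1 [ 0.2390624  -0.57686113  0.23028315] [-1.68020102  1.56898276  1.85416869] [ 0.86702039 -0.65754505  0.52853397] 0.08532882437764364
```

View pics/scene0.png

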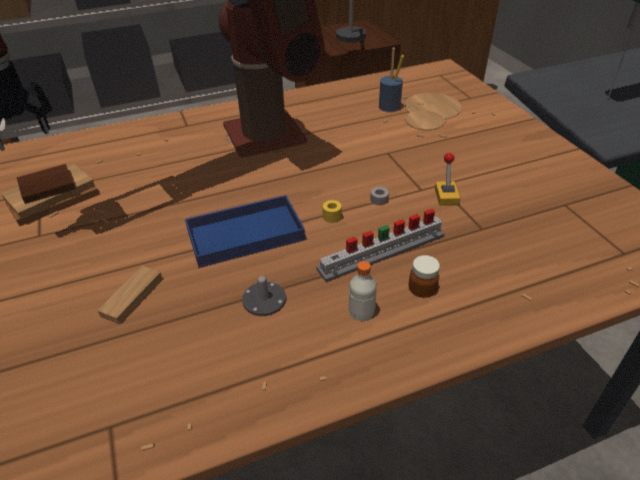

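View pics/top0.png

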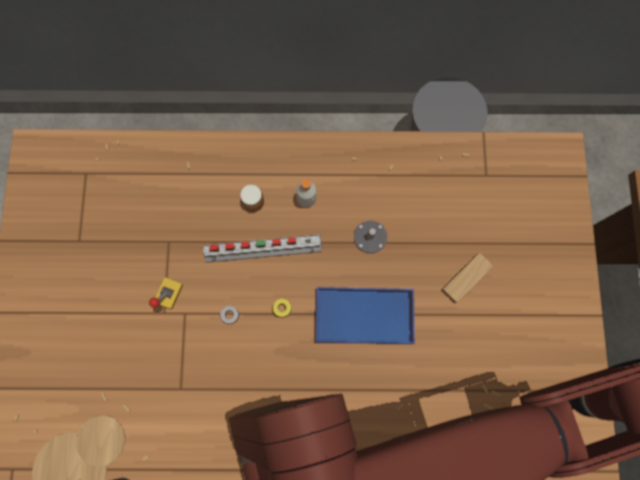

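Both views show the scene clearly. In the top view:
- **Strip:** (203,252) to (320,242), with red tabs at u≈214, 230, 245, 276, 291, green at (261,244), and an empty place at u≈308.
- **Isolator:** block at (168,293), ball at (154,302).
- **Collar, sleeve and spindle:** (229,315), (282,308) and (370,237).
- **Tray:** (364,316).

```bash
cat > h.py <<'E'
from plant import *
import cv2,numpy as np
def ray(n,uv,z):
    """pixels (N,2) -> world points on plane height z"""
    c=get_calibration(n);K,T=np.array(c["intrinsics"]),np.array(c["world_from_camera"])
    uv=np.atleast_2d(uv).astype(float)
    d=np.c_[uv,np.ones(len(uv))]@np.linalg.inv(K).T@T[:3,:3].T
    return T[:3,3]+d*((z-T[2,3])/d[:,2])[:,None]
def pts(n,d,mask):
    """world points of masked depth pixels"""
    c=get_calibration(n);K,T=np.array(c["intrinsics"]),np.array(c["world_from_camera"])
    v,u=np.nonzero(mask&(d>0));z=d[v,u]
    return (np.c_[u,v,np.ones(len(u))]@np.linalg.inv(K).T*z[:,None])@T[:3,:3].T+T[:3,3]
def hsv(im):return cv2.cvtColor(im,cv2.COLOR_RGB2HSV)
R={'red':[((0,150,60),(6,255,255)),((174,150,60),(180,255,255))],'green':[((45,100,40),(85,255,255))],
 'blue':[((105,120,40),(125,255,255))],'yellow':[((22,150,90),(34,255,255))]}
def mask(im,col):
    return sum(cv2.inRange(hsv(im),a,b) for a,b in R[col])>0
def blobs(m,amin=15):
    n,l,s,c=cv2.connectedComponentsWithStats(m.astype(np.uint8))
    return [(s[i,4],c[i],l==i) for i in range(1,n) if s[i,4]>=amin]
E
python3 - <<'E'
from h import *
for n in("scene","top"):
    z=np.load(n+"0.npz");im,d=z["im"],z["d"]
    for col in R:
        for a,c,m in blobs(mask(im,col)):
            p=pts(n,d,m)
            if len(p)==0 or p[:,0].max()<.2:continue
            print(n,col,a,c.round(1),"lo",p.min(0).round(3),"hi",p.max(0).round(3),"med",np.median(p,0).round(3))
    # height map: things above bench, by depth
    p=pts(n,d,d>0).reshape(-1,3)
    full=np.zeros(d.shape+(3,));full[d>0]=p
    for a,c,m in blobs((full[...,2]>.006)&(full[...,2]<.2)&(full[...,0]>.25)&(full[...,0]<1)&(abs(full[...,1])<.55)&(d>0),30):
        q=full[m];rc=cv2.minAreaRect((q[:,:2]).astype(np.float32))
        print(n,"H",a,c.round(0),"zmax",q[:,2].max().round(3),"rect",np.round(rc[0],3),np.round(rc[1],3),round(rc[2],1))
        t=q[q[:,2]>q[:,2].max()-.006];print("     top mid",((t.max(0)+t.min(0))/2).round(3),np.ptp(t,axis=0).round(3))
E
```

```text
scene red 81 [448.5 157.4] lo [ 0.305  0.331 -0.002] hi [0.466 0.457 0.109] med [0.458 0.34  0.099]
scene red 100 [428.  215.3] lo [ 0.511  0.197 -0.001] hi [0.605 0.277 0.077] med [0.6   0.203 0.069]
scene red 111 [413.4 220.8] lo [0.516 0.158 0.   ] hi [0.609 0.228 0.078] med [0.605 0.166 0.068]
scene red 111 [398.3 226.1] lo [ 0.518  0.118 -0.002] hi [0.615 0.19  0.077] med [0.608 0.126 0.067]
scene red 121 [367.2 237.9] lo [ 0.529  0.038 -0.   ] hi [0.622 0.097 0.077] med [0.617 0.048 0.067]
scene red 125 [350.9 243.7] lo [ 0.534 -0.001  0.001] hi [0.626 0.05  0.078] med [0.621 0.008 0.069]
scene green 83 [382.4 231.2] lo [0.526 0.078 0.001] hi [0.618 0.133 0.078] med [0.613 0.083 0.071]
scene blue 2979 [242.7 230. ] lo [ 0.357 -0.302 -0.   ] hi [ 0.505 -0.056  0.039] med [ 0.418 -0.18   0.006]
scene yellow 60 [328.6 208.6] lo [0.427 0.013 0.022] hi [0.472 0.039 0.04 ] med [0.458 0.024 0.036]
scene yellow 29 [336.2 205.1] lo [0.43  0.039 0.021] hi [0.469 0.054 0.04 ] med [0.446 0.047 0.036]
scene H 657 [447. 186.] zmax 0.109 rect [0.485 0.332] [0.052 0.081] 70.1
     top mid [0.4
[... 2476 characters left out ...]
054 0.15 ] 45.6
     top mid [ 0.528 -0.448  0.03 ] [0.118 0.128 0.006]
top H 637 [167. 294.] zmax 0.11 rect [0.481 0.337] [0.063 0.087] 71.1
     top mid [0.451 0.345 0.107] [0.02  0.017 0.006]
top H 2504 [365. 315.] zmax 0.043 rect [ 0.43  -0.177] [0.253 0.149] 88.4
     top mid [ 0.429 -0.178  0.04 ] [0.142 0.246 0.006]
top H 229 [282. 308.] zmax 0.045 rect [0.447 0.035] [0.046 0.044] 20.0
     top mid [0.448 0.035 0.042] [0.041 0.043 0.006]
top H 217 [229. 315.] zmax 0.036 rect [0.429 0.169] [0.044 0.045] 53.5
     top mid [0.429 0.169 0.033] [0.043 0.041 0.006]
top H 77 [394. 330.] zmax 0.017 rect [ 0.393 -0.25 ] [0.044 0.034] 54.7
     top mid [ 0.396 -0.252  0.014] [0.03  0.033 0.006]
```

```bash
cat >> h.py <<'E'
from scipy.spatial.transform import Rotation as Ro
def down(th):
    """rpy with the tool pointing down and the jaws along angle th (half-turn chosen for joint 6)"""
    c,s=np.cos(th),np.sin(th)
    return Ro.from_matrix(np.array([[0,c,s],[0,s,-c],[-1,0,0]])).as_euler("xyz")
def best(p,th):
    o=[(abs(q[5]),down(t)) for t in(th,th+np.pi) if (q:=inverse_kinematics(p,down(t))) is not None]
    return min(o,key=lambda a:a[0])[1]
def st(msg=""):
    o=observe();print(msg,"t",round(o["time_s"],1),"tcp",o["eef_pos"].round(4),"F",np.round(o["ft_force"],1),"open",round(o["opening"],4),"q6",round(o["q"][5],2));return o
E
python3 - <<'E'
from h import *
import warnings;warnings.simplefilter("ignore")
a=np.radians(-20);ux=np.array([np.cos(a),np.sin(a),0]);ball=np.array([.4535,.3425,0])
gripper_to(0)
r=best([.45,.35,.2],a+np.pi/2)
s=ball-.042*ux
movep([*s[:2],.2],r);st("above")
print(move_l([*s[:2],.08],.15,max_force=8));st("low")
e=ball+(.034+.014+.012)*ux
print(move_l([*e[:2],.08],.08,max_force=12));o=st("pushed")
print("travel",(o["eef_pos"]-s)@ux)
b=o["eef_pos"]-.03*ux
move_l(b,.15);move_l([*b[:2],.22],.2);st("up")
im,d=get_image("scene");cv2.imwrite("pics/s1.png",im[100:350,150:550,::-1].repeat(2,0).repeat(2,1))
for n in("scene","top"):
    im,d=get_image(n)
    for A,c,m in blobs(mask(im,"red"),15):
        p=np.median(pts(n,d,m),0)
        if p[1]>.25:print(n,A,p.round(3))
E
```

```text
above t 4.2 tcp [0.4145 0.3564 0.2   ] F [-0.6  0.3 -0. ] open -0.0001 q6 -0.65
False
low t 5.1 tcp [0.4148 0.3573 0.081 ] F [ 0.2 -0.2  1.2] open 0.0003 q6 -0.65
True
pushed t 6.2 tcp [0.4993 0.3251 0.0789] F [-2.4  1.8  1.9] open -0.0001 q6 -0.78
travel 0.09096323165531404
up t 7.4 tcp [0.4706 0.3349 0.2186] F [-0.1 -0.4 -1.1] open 0.0002 q6 -0.74
scene 89 [0.528 0.314 0.1  ]
top 66 [0.52  0.316 0.102]
```

View pics/s1.png

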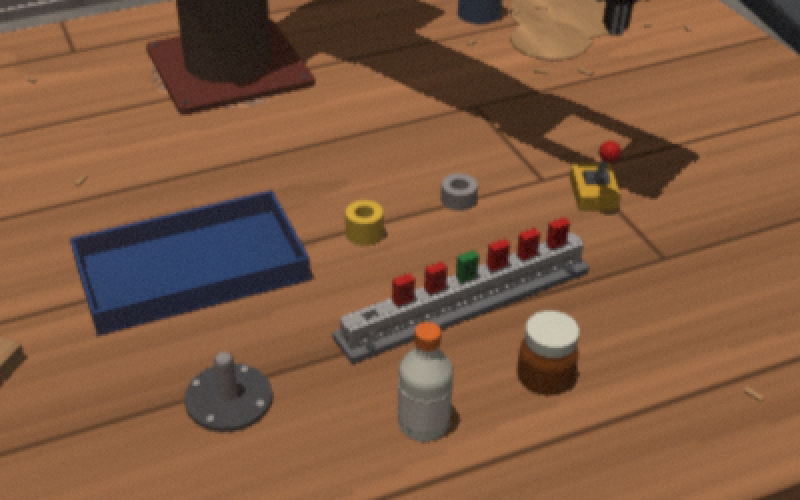

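The ball moved about 75 mm over to the +x side and the push ended at the stop, so the lever is off. The strip holds 5 red tabs, with the green in the middle place and one empty place. Next I'll pull the first insert as a trial.

```bash
cat > ins.py <<'E'
from h import *
import warnings;warnings.simplefilter("ignore")
y=np.array([(-80),(-40),40,80,120])/1000
top=np.array([[.615,.012],[.610,.050],[.603,.129],[.598,.169],[.595,.209]])
sc=np.array([[.621,.008],[.617,.048],[.608,.126],[.605,.166],[.600,.203]])
P=(top+sc)/2
fx,fy=np.polyfit(y,P[:,0],1),np.polyfit(y,P[:,1],1)
YAW=np.arctan2(-fx[0],fy[0]);S0=np.array([fx[1],fy[1]]);SY=np.array([-np.sin(YAW),np.cos(YAW)])
TR=np.array([.430,-.178]);TY=np.radians(-1.4)
def pull(k,slot):
    p=S0+SY*k
    gripper_to(.04,50)
    r=best([*p,.15],YAW)
    movep([*p,.13],r)
    if move_l([*p,.047],.12,max_force=10): st("touched!");move_l([*p,.13]);return False
    gripper_to(0,60);st("grip")
    move_l([*p,.085],.05);st("pulled");move_l([*p,.17],.2)
    q=TR+np.array([0,slot]);r=best([*q,.15],np.pi/2)
    movep([*q,.16],r);o=st("over tray")
    if o["opening"]<.006:return False
    move_l([*q,.048],.15,max_force=6);gripper_to(.032,50)
    move_l([*q,.15],.25);st("released")
    return True
E
python3 - <<'E'
from ins import *
print(np.degrees(YAW),S0)
print(pull(-.08,-.09))
im,d=get_image("scene");cv2.imwrite("pics/s2.png",im[100:350,150:550,::-1].repeat(2,0).repeat(2,1))
E
```

```text
5.924661148119944 [0.60964535 0.08843605]
grip t 10.6 tcp [0.6184 0.0087 0.0481] F [-2.5 -0.7  6.7] open 0.0105 q6 -0.22
pulled t 11.5 tcp [0.6177 0.0089 0.0848] F [ 0.6 -0.1 -0.4] open 0.0108 q6 -0.22
over tray t 13.3 tcp [ 0.4301 -0.2674  0.1593] F [0.8 1.  0. ] open 0.0109 q6 0.86
released t 15.1 tcp [ 0.4302 -0.2682  0.1507] F [-0.5 -0.7 -0.1] open 0.0322 q6 0.86
True
```

View pics/s2.png

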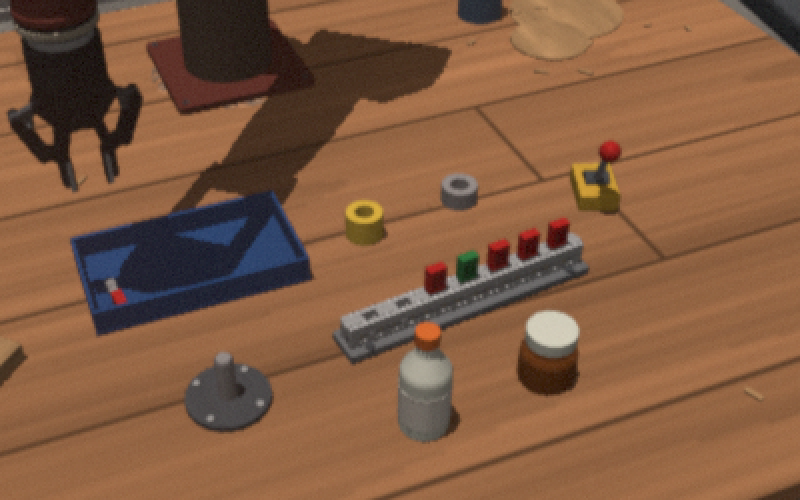

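The first insert lies flat in the tray at the left end, and the strip is otherwise untouched. I'll do the other four the same way.

Run:
```python
from ins import *
for k,s in((-.04,-.045),(.04,0),(.08,.045),(.12,.09)):
    ok=pull(k,s);print(k,ok)
    if not ok:break
movep([.40,.05,.3],best([.40,.05,.3],np.pi/2))
im,d=get_image("scene");cv2.imwrite("pics/s3.png",im[100:350,150:550,::-1].repeat(2,0).repeat(2,1))
for n in("scene","top"):
    im,d=get_image(n)
    for A,c,m in blobs(mask(im,"red"),8):
        p=np.median(pts(n,d,m),0)
        if p[0]>.2:print(n,A,p.round(3))
```

```text
grip t 18.0 tcp [0.6143 0.0486 0.0481] F [-2.  -1.1  5.3] open 0.0111 q6 -0.15
pulled t 18.9 tcp [0.6135 0.0487 0.0848] F [-0.3 -1.  -0.6] open 0.0105 q6 -0.15
over tray t 20.7 tcp [ 0.4301 -0.2225  0.1594] F [-0.1 -0.6 -0.7] open 0.0109 q6 0.93
released t 22.5 tcp [ 0.4303 -0.2232  0.1507] F [ 0.9  0.2 -0.2] open 0.0323 q6 0.93
-0.04 True
grip t 25.4 tcp [0.6062 0.1283 0.0482] F [-1.8 -1.5  5.3] open 0.0111 q6 -0.02
pulled t 26.4 tcp [0.6053 0.1282 0.0848] F [ 0.2  0.5 -1.4] open 0.0107 q6 -0.02
over tray t 28.2 tcp [ 0.4302 -0.1775  0.1596] F [ 0.3  0.2 -0.2] open 0.0109 q6 1.01
released t 30.0 tcp [ 0.4303 -0.1782  0.1507] F [-0.1 -0.4 -0.7] open 0.032 q6 1.01
0.04 True
grip t 32.9 tcp [0.6021 0.1681 0.0482] F [-1.7 -0.1  4.4] open 0.011 q6 0.04
pulled t 33.8 tcp [0.6011 0.168  0.0848] F [ 0.   0.1 -1. ] open 0.0109 q6 0.04
over tray t 35.7 tcp [ 0.4303 -0.1326  0.1597] F [-0.6  0.1 -0.2] open 0.0106 q6 1.09
released t 37.5 tcp [ 0.4303 -0.1331  0.1506] F [-0.2  0.4 -0.7] open 0.032 q6 1.1
0.08 True
grip t 40.4 tcp [0.598  0.208  0.0482] F [ 0.1 -0.1  3.3] open 0.0109 q6 0.11
pulled t 41.3 tcp [0.597  0.2077 0.0848] F [-0.2 -0.3 -1. ] open 0.0111 q6 0.11
over tray t 43.1 tcp [ 0.4302 -0.0876  0.1597] F [-0.3  0.5 -0.5] open 0.0107 q6 1.19
released t 44.9 tcp [ 0.4303 -0.0881  0.1506] F [-0.6 -0.3 -0.6] open 0.0319 q6 1.19
0.12 True
scene 86 [0.528 0.313 0.1  ]
scene 30 [ 0.475 -0.094  0.027]
scene 32 [ 0.474 -0.136  0.027]
scene 31 [ 0.475 -0.183  0.027]
scene 32 [ 0.474 -0.229  0.028]
scene 36 [ 0.473 -0.27   0.028]
top 64 [0.52  0.315 0.103]
top 48 [ 0.479 -0.091  0.027]
top 49 [ 0.482 -0.133  0.027]
top 41 [ 0.481 -0.181  0.025]
top 46 [ 0.479 -0.227  0.026]
top 47 [ 0.479 -0.267  0.026]
```

View pics/s3.png

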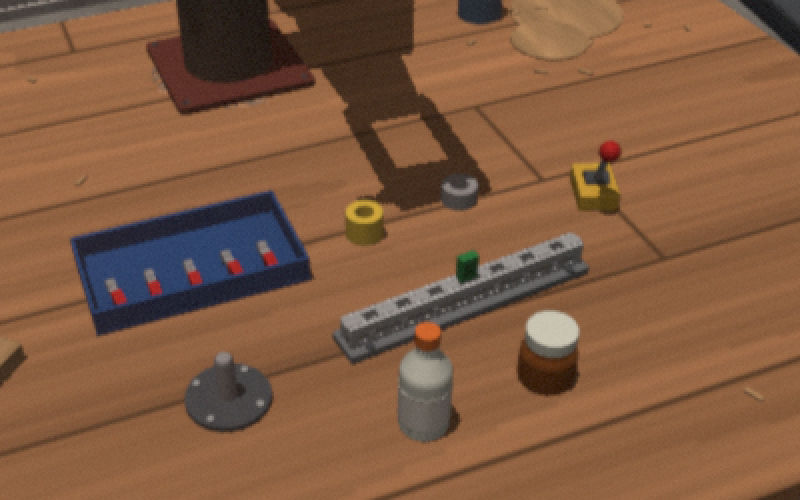

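All five inserts lie in the tray, the green one is still clipped, and the lever is off. For the collar, I'll grip it twice at 90° so its centre is known in the robot frame, and use that to check the camera bias.

```bash
cat >> h.py <<'E'
def ring(n,c,r=.07,zmin=.012,zmax=.06,rr=.023):
    """centre of a standing ring near c: mean over rect of the points of its rim (top 6 mm)"""
    im,d=get_image(n);p=pts(n,d,d>0)
    p=p[(np.hypot(*(p[:,:2]-c).T)<r)&(p[:,2]>zmin)&(p[:,2]<zmax)]
    if len(p)<20:return None
    zt=np.percentile(p[:,2],97);t=p[p[:,2]>zt-.006]
    return np.r_[cv2.minEnclosingCircle(t[:,:2].astype(np.float32))[0],zt,len(t)]
def centre(c,ztcp,f=30,wide=.07):
    """grip twice at right angles so that the ring's axis is on the tool axis; ends gripped, jaws along x"""
    for th in(np.pi/2,0):
        gripper_to(wide,f);r=best([*c,.1],th)
        movep([*c,.10],r)
        if move_l([*c,ztcp],.12,max_force=8):st("touch")
        gripper_to(0,f);st("grip")
        if th: gripper_to(wide,f);move_l([*c,.10],.2)
E
python3 - <<'E'
from h import *
import warnings;warnings.simplefilter("ignore")
m=np.array([ring(n,np.array([.431,.17])) for n in("scene","top")]);print(m.round(4))
c=m[:,:2].mean(0)
centre(c,.003)
gripper_to(.07);move_l([*c,.2],.25);movep([.43,-.05,.3],best([.43,-.05,.3],0))
m=np.array([ring(n,c) for n in("scene","top")]);print("after",c.round(4),m.round(4));st()
for n in("scene","top"):print(n,"spindle",ring(n,np.array([.642,-.197]),.03,.05,.08).round(4),"flange",ring(n,np.array([.642,-.197]),.07,.004,.016).round(4),"sleeve",ring(n,np.array([.448,.035]),.05,.02).round(4))
E
```

```text
[[4.324e-01 1.695e-01 2.930e-02 1.390e+02]
 [4.141e-01 1.662e-01 3.150e-02 2.700e+01]]
grip t 50.2 tcp [0.4242 0.1681 0.0042] F [-2.3 -0.1  5.8] open 0.0455 q6 -1.37
grip t 54.1 tcp [0.4246 0.1681 0.0043] F [-0.7 -0.5  5.7] open 0.0441 q6 0.2
after [0.4233 0.1679] [[4.257e-01 1.664e-01 2.940e-02 1.300e+02]
 [4.233e-01 1.676e-01 3.140e-02 1.190e+02]]
 t 56.5 tcp [ 0.4297 -0.0488  0.2987] F [0.1 0.4 0.8] open 0.0701 q6 -0.3
scene spindle [ 0.644  -0.1977  0.0635 61.    ] flange [ 6.448e-01 -1.965e-01  1.190e-02  9.670e+02] sleeve [4.491e-01 3.360e-02 3.870e-02 1.580e+02]
top spindle [ 0.64   -0.1957  0.068  20.    ] flange [ 6.413e-01 -1.972e-01  1.380e-02  4.240e+02] sleeve [4.461e-01 3.400e-02 4.210e-02 5.700e+01]
```

```bash
cat >> h.py <<'E'
def insert(s,zg,zfloor,ztop):
    """lower the held ring onto the spindle at s; zg: tcp height over ring's underside; spiral over offsets if it catches"""
    offs=[(0,0)]+[(r*np.cos(a),r*np.sin(a)) for r,n in((.0012,6),(.0024,10),(.0036,14)) for a in np.arange(n)*2*np.pi/n]
    for i,(dx,dy) in enumerate(offs):
        p=[s[0]+dx,s[1]+dy]
        move_l([*p,ztop+zg+.003],.05)
        hit=move_l([*p,ztop+zg-.006],.02,max_force=5)
        z=observe()["eef_pos"][2]-zg
        if not hit or z<ztop-.003:
            print("entered try",i,dx,dy,"underside",round(z,4))
            hit=move_l([*p,zfloor+zg-.001],.04,max_force=8);o=st(f"hit {hit}")
            z=o["eef_pos"][2]-zg;print("underside",round(z,4))
            if z<zfloor+.004:return True
        if observe()["opening"]<.04:print("lost");return False
    return False
E
python3 - <<'E'
from h import *
import warnings;warnings.simplefilter("ignore")
c=np.array([.4246,.1681]);r=best([*c,.1],0)
movep([*c,.1],r);move_l([*c,.003],.12,max_force=8);gripper_to(0,40);o=st("grip");zg=o["eef_pos"][2]
p=o["eef_pos"];move_l([p[0],p[1],.2],.2);st("lifted")
s=np.array([.6425,-.196])
movep([*s,.16],best([*s,.16],0));o=st("over")
if o["opening"]>.04:
    ok=insert(s,zg,.008,.062);print(ok)
    if ok:
        gripper_to(.07);st("rel");q=observe()["eef_pos"];move_l([q[0],q[1],.2],.2)
im,d=get_image("scene");cv2.imwrite("pics/s4.png",im[200:350,170:370,::-1].repeat(3,0).repeat(3,1))
E
```

```text
grip t 59.2 tcp [0.4257 0.1683 0.0041] F [-0.6 -0.1  6. ] open 0.0437 q6 0.2
lifted t 60.4 tcp [0.4247 0.1681 0.1985] F [ 0.6 -0.5 -1.2] open 0.0442 q6 0.2
over t 61.9 tcp [ 0.6426 -0.1945  0.1604] F [-0.   0.  -1.5] open 0.0438 q6 -0.41
entered try 0 0 0 underside 0.0558
hit True t 65.6 tcp [ 0.6422 -0.1959  0.0122] F [-1.5  0.1  4.7] open 0.0442 q6 -0.41
underside 0.0081
True
rel t 66.0 tcp [ 0.6405 -0.1951  0.0101] F [-0.2 -0.1 -0.2] open 0.0703 q6 -0.41
```

View pics/s4.png

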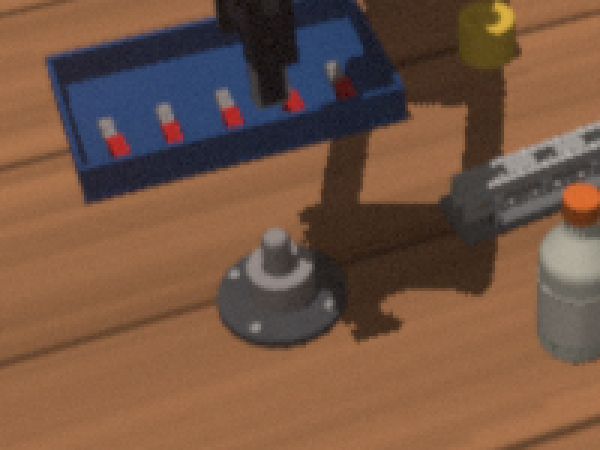

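The collar is fully down on the flange, entered at the first try. Next is the sleeve, measured afresh.

Run:
```python
from h import *
import warnings;warnings.simplefilter("ignore")
movep([.60,-.25,.35],best([.60,-.25,.35],0))
m=[ring(n,np.array([.448,.035]),.09,.015) for n in("scene","top")];print(m)
m=np.array(m);c=m[:,:2].mean(0)+[-.0003,.001]
if np.hypot(*(m[0,:2]-m[1,:2]))>.012: raise SystemExit("views disagree")
centre(c,.011,30)
o=st();zg=o["eef_pos"][2];p=o["eef_pos"]
move_l([p[0],p[1],.22],.2);st("lifted")
s=np.array([.6423,-.1958])
movep([*s,.18],best([*s,.18],0));o=st("over")
if o["opening"]>.04:
    ok=insert(s,zg,.034,.062);print(ok)
    if ok:
        gripper_to(.07);st("rel");q=observe()["eef_pos"];move_l([q[0],q[1],.22],.2)
        movep([.45,-.05,.35],best([.45,-.05,.35],0))
im,d=get_image("scene");cv2.imwrite("pics/s5.png",im[100:350,150:550,::-1].repeat(2,0).repeat(2,1));st()
for n in("scene","top"):print(n,ring(n,s,.05,.05,.09))
```

```text
[array([4.46893662e-01, 1.17255375e-03, 3.86948322e-02, 1.64000000e+02]), array([4.46737498e-01, 3.48519832e-02, 4.16430722e-02, 1.10000000e+02])]views disagree
```

The two views disagree by 34 mm, so the sleeve was probably knocked between the two exposures. I'll measure again and go on once they agree.

```bash
cat > sl.py <<'E'
from h import *
import warnings;warnings.simplefilter("ignore")
for i in range(3):
    m=np.array([ring(n,np.array([.447,.018]),.09,.015) for n in("scene","top")]);print(m.round(4))
    if np.hypot(*(m[0,:2]-m[1,:2]))<.012:break
    hold(.3)
else:
    for n in("scene","top"):cv2.imwrite(f"pics/{n}5.png",get_image(n)[0][:,:,::-1])
    raise SystemExit("views disagree")
c=m[:,:2].mean(0)+[-.0003,.001]
centre(c,.011,30)
o=st();zg=o["eef_pos"][2];p=o["eef_pos"]
move_l([p[0],p[1],.22],.2);st("lifted")
s=np.array([.6423,-.1958])
movep([*s,.18],best([*s,.18],0));o=st("over")
if o["opening"]>.04:
    ok=insert(s,zg,.034,.062);print(ok)
    if ok:
        gripper_to(.07);st("rel");q=observe()["eef_pos"];move_l([q[0],q[1],.22],.2)
        movep([.45,-.05,.35],best([.45,-.05,.35],0))
im,d=get_image("scene");cv2.imwrite("pics/s5.png",im[100:350,150:550,::-1].repeat(2,0).repeat(2,1));st()
for n in("scene","top"):print(n,ring(n,s,.05,.05,.09))
E
python3 sl.py
```

```text
[[ 4.452e-01 -9.600e-03  3.910e-02  2.140e+02]
 [ 4.645e-01 -1.800e-03  4.170e-02  1.190e+02]]
[[ 4.464e-01 -9.900e-03  3.880e-02  2.270e+02]
 [ 4.675e-01 -5.000e-04  4.110e-02  1.330e+02]]
[[ 4.466e-01 -1.030e-02  3.870e-02  2.200e+02]
 [ 4.574e-01 -1.200e-03  4.230e-02  8.300e+01]]views disagree
```

The sleeve was knocked to about (.447, .001), and my search radius now takes in the tray wall. I'll narrow it.

```bash
sed -i 's/np.array(\[.447,.018\]),.09,.015/np.array([.449,.001]),.04,.015/' sl.py; python3 sl.py
```

```text
[[4.500e-01 2.900e-02 3.880e-02 9.000e+01]
 [4.468e-01 3.000e-02 4.170e-02 5.100e+01]]
grip t 72.5 tcp [0.4491 0.0304 0.0121] F [-0.3  0.5  5.3] open 0.0443 q6 1.46
grip t 76.3 tcp [0.449  0.0304 0.0122] F [-0.9 -1.   5.7] open 0.0457 q6 -0.11
 t 76.3 tcp [0.449  0.0304 0.0122] F [-0.9 -1.   5.7] open 0.0457 q6 -0.11
lifted t 77.5 tcp [0.4482 0.0305 0.2186] F [ 0.9 -0.1 -0.4] open 0.0454 q6 -0.11
over t 78.7 tcp [ 0.642  -0.1947  0.1799] F [-0.1  0.2 -0.7] open 0.0453 q6 -0.41
entered try 0 0 0 underside 0.0559
hit True t 82.0 tcp [ 0.6418 -0.1956  0.0463] F [-1.   0.4  4.7] open 0.0458 q6 -0.41
underside 0.0341
True
rel t 82.4 tcp [ 0.6409 -0.1952  0.0451] F [-0.6 -0.2  0.6] open 0.0705 q6 -0.41
 t 84.5 tcp [ 0.4503 -0.0504  0.3489] F [ 0.4 -0.9  0.3] open 0.07 q6 -0.29
scene [ 6.43486381e-01 -1.95283577e-01  7.26126495e-02  2.59000000e+02]
top [ 6.39129937e-01 -1.96853682e-01  7.54088841e-02  9.30000000e+01]
```

View pics/s5.png

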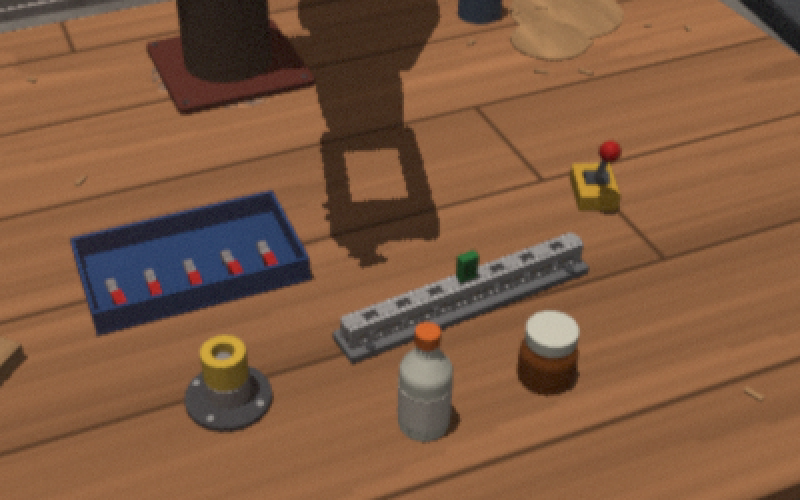

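Everything is in place: the sleeve rests on the collar, five reds are in the tray, the green is clipped and the lever is off. I'm handing in.

```bash
python3 -c "
from plant import *
job_done()"
```

```text
the job is handed in; nothing more can be done
```

The job is handed in at about 85 s of the 208 s allowed; the simulator gives no verdict, so these results are from my own checks.

**What I did:**
- **Lever:** I pushed it over to its stop. The push ended on the force limit, and the ball had moved about 75 mm to the off side. It was still there in the later pictures.
- **Inserts:** Five red inserts were present. I pulled each one into the blue tray, where they all lie flat. The green one is still clipped in the middle place.
- **Collar and sleeve:** I gripped each twice at right angles to centre it, and both went onto the spindle at the first try.

**Last checks:**
- **Heights by arm position:** the collar's underside was at 8.1 mm (nominal 8) and the sleeve's at 34.1 mm (nominal 34).
- **Bystanders:** the glue and jar look unmoved in the last picture. The offcut is mostly outside that crop, but the arm never went near it.

**Checks that failed or disagreed:**
- Two measurements of the sleeve disagreed between the cameras by up to 34 mm, and I first took this for a knock. The search area had in fact taken in the tray wall; with a smaller area the views agreed to about 3 mm.
- One top-view reading of the collar was about 15 mm off because the arm blocked the view. Centring it with the gripper corrected that.
- In the final check the two cameras put the sleeve's centre 4 mm apart in x. That is close to their usual 3–4 mm disagreement.

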